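# Find the hidden release notch and pop the weight case

### The job

Open the catch of the grey calibration-weight case by touch: with a fingertip, press lightly on the blue sprung strip along its front edge beside the white dot, and slide along it away from the dot until the fingertip drops into the hidden notch. Press the key inside the notch fully home so that the lid pops ajar, then draw back clear. Never push the strip all the way back, do not touch the lid, and leave the other things on the bench where they stand.

Things in the scene. Friction and masses are not known exactly. Their poses are not given: they have to be found in the camera images.
- weight_case: Low grey case for calibration weights, 350 mm wide (y), 167 mm deep (x), fixed to the bench. Origin at the centre of its underside on the worktop; -x points out of its front, toward the robot, +y to its left end. Along the front runs the blue strip; a 36 mm high deck begins 32 mm behind the strip's face, the lidded box, 52 mm high, 60 mm behind it. A base plate 6 mm thick lies under all of it.
- start_mark (a point): Point on the untouched front face of the strip, half-way up it (21 mm above the worktop), beside the white dot (12 mm wide, on the deck), 80 mm left (+y) of the middle of the case; axes as the case. The sweep starts here and goes toward -y.
- strip_middle (a point): Point on the untouched front face of the blue strip at the middle of the case, 21 mm above the worktop; axes as the case. The strip stands from 10 to 32 mm above the worktop, open to the front and from above, and runs 105 mm to either side, into grey end blocks 70 mm long, 36 mm high, that stand 6 mm farther forward. Its one gap is the notch; shut fingers up to 40 mm wide fit in.
- strip (a joint): How far the strip is pushed back (m), 0 untouched, stop at 0.010. It slides along the case's +x on a spring: about 1 N to start and 0.7 N for each mm more, and springs back when let go. It moves as one on both sides of the notch; 2 to 6 mm is a light push.
- release (a joint): How far the release key is pressed in (m): 0 at start, home at 0.008. The notch is a 50 mm wide gap (in y) in the strip, blue on blue, hard to see, its middle up to 35 mm left or right of the middle of the case. The key, 46 mm wide, 10 to 32 mm above the worktop, fills its back, 10 mm behind the untouched strip face. It slides along +x, takes 6 to 10 N, stays where left and lifts the lid as it goes.
- lid: Grey flat lid, 102 x 352 x 8 mm, hinged along the rear of the case; origin on the hinge line, 44 mm above the worktop, 82 mm behind the middle of the case. Level when shut; its front edge rises (tilt up to 0.2 rad, about 20 mm) in proportion as the key is pressed.
- amber_bottle: Small brown bottle with red cap, 52 mm wide, 115 mm high; origin under its centre. Bystander.
- glass_beaker: Small clear beaker, 53 mm wide, 66 mm high; origin under its centre. Bystander.
- timer: White timer, 62 x 68 x 21 mm; origin under its centre. Bystander.

How it is judged:
By the outcome, as a careful person would: the job done as asked, in the order asked, and still so for the second after the job is handed in, with the robot touching nothing.
It also fails if it takes over 45 s, if anything falls off the work surface, if the arm or the gripper's body presses on something with over 40 N, if the wrist force passes 120 N, or if a joint passes its speed limit or range.

### The arm

A 6-joint arm with a two-finger parallel gripper is mounted at the origin on a cart in front of the work surface, level with it; the furniture and walls round the work are solid. World frame = base frame: x ahead of the robot, y to its left, z up, the work surface at z = 0. Lengths are in m, angles in degrees, forces in N, time in s.
With the tool pointing down it reaches from about 0.25 to 0.725 m from the base axis. Payload 9.7 kg.
Tool frame: the origin (TCP) lies on the centre line of the jaws, within the pads' length; the fingertips stand 22 mm ahead of it and the grasp point (between the pads) lies 3 mm ahead of it; z points along the fingers, y is the direction in which the jaws open and shut (so a half turn about z gives the same grasp; the last joint's range is limited). The gripper opens to 85 mm and grips with 20 to 120 N. Pads are 22 mm wide; open, the fingers measure 114 mm over their backs; the gripper's body (76 mm by 85 mm) begins 54 mm behind the grasp point. The pads swing forward as they close: fully open they stand 13 mm farther back than shut.
Start: joints at [-68.698, 4.979, 10.078, 95.1, 0, 90], TCP at [0.2, -0.512, 0.253] pointing down, gripper open.
Joint ranges: [-179.16, 179.16], [-48.56, 103.87], [-65.8, 70.77], [-126.05, 130.52], [-82.76, 87.17], [-180, 180]. Speed limits (degrees/s): [127.2, 127.2, 147.25, 180, 180, 180].

### API

Orientations are given as [roll, pitch, yaw] about the fixed x, y, z axes, in that order (R = Rz(yaw) Ry(pitch) Rx(roll)).
In Python, from workcell import monitor, eyes, job gives the robot as it stands. The module is installed in compiled form; this text tells all that it offers.
- The arm moves only by the tool drive_tool, never from a script. Its argument "plan" is a list of rows, each a list of 3 entries, a list of its own where there are three numbers: the opening, from 0 (shut) to 1 (fully open), then the shift along the world's x, y, z in m, then the turn about the world's z in degrees. In form: [[gripper, [x, y, z], yaw], ...]. A call has 1 to 10 rows; each row shifts and turns the commanded pose from where the row before left it; what a row does not reach is not made up. A row lasts 1/8 s, in which the tool goes at most 62.5 mm and 10.7 degrees, less where a joint would pass 70% of its speed; a pose out of reach is approached as far as the arm can. A call is refused whole if a number of a shift passes 0.0625 or a number of a turn 10.7, either way. A call with a gripper value outside its range is refused whole. The fingers move at their own pace and stop on an object; "grip_force" is the grip in N (left out, the last holds). Time passes only in rows, so rows that do not move let the fingers close. It gives the time, the measured TCP pose, the force and the opening at its end, in the units of the state.
- monitor.get_obs(): the state, without advancing time (a new reading comes with each control period).
- eyes.camera(name): name is "scene" or "top" or "wrist"; returns (picture, depth): 420x560x3 uint8, red, green, blue; 420x560 float32, m along the optical axis (not along the pixel's ray), 0 where there is no reading.
- eyes.camera_params(name): a dict with "fx", "fy", "cx", "cy" (pixels), "extrinsics" (4x4, takes a point from world to camera coordinates); the wrist camera has in their place "mount" (4x4, takes a point from camera to tool coordinates, whose origin is the TCP and whose axes are the flange's). Camera axes: x right, y down, z forward; pixel columns grow to the right and rows downward; lengths in m; the calibration is good to about 2 mm. A picture is of the moment at which its call begins: read the wrist's pose just before it. camera_params takes no time and is no camera call.
- job.job_done(): hands the job in, once; it reports no verdict.
The state is a dict: "time": time; "q": joint angles; "qd": joint speeds; "joint_efforts": joint torques, N m; "ee_pos": TCP position; "tcp_rot": TCP orientation; "wrist_force": force on the tool from outside, world axes, zero at the start; "torque": the same for the moment, N m; "opening": finger opening in m.
Only numpy, scipy, OpenCV 4.12 (cv2) and the standard library are available. Lean on these libraries where they do the work, as an engineer would, in place of code of your own. Each camera call takes 0.05 s, during which the arm holds its last target.

## Working session

There is one attempt and no reset: what is moved stays moved. The work goes in short steps, Python scripts to look and compute and a tool call to move; the robot and the scene stay as the last step left them, time stands still between calls to the robot, and variables do not carry over. Pictures are saved under pics/ and viewed, and the job is handed in when it is done.

Besides the shell and the picture viewer there is one more tool, called after "Request:" as name([rows], argument=value, ...), one row to a line, values as JSON. drive_tool: Moves the arm, as the interface text tells. Its arguments: {"type":"object","properties":{"plan":{"type":"array","items":{"type":"array"}},"grip_force":{"type":"number"}},"required":["plan"]}

```bash
mkdir -p pics; python3 - <<'E'
from workcell import monitor, eyes
import cv2
print(monitor.get_obs())
for n in ("scene","top"):
    p,d=eyes.camera(n); cv2.imwrite(f"pics/{n}0.png",p[:,:,::-1])
    import numpy as np; np.savez(f"{n}0.npz",p=p,d=d); print(n,eyes.camera_params(n))
print(eyes.camera_params("wrist"))
E
```

```text
{'time': 0.0, 'q': array([-6.86958794e+01,  5.01055033e+00,  1.00335723e+01,  9.50994353e+01,
       -8.72846820e-04,  8.99994097e+01]), 'qd': array([ 0.05340699,  0.02329389, -0.04913443, -0.04857615, -0.11684133,
       -0.06860091]), 'joint_efforts': array([-8.73264271e-04, -5.20391071e+01,  4.64803970e+01,  1.61164283e-02,
       -1.05378886e-04,  2.28582870e-06]), 'ee_pos': array([ 0.19974675, -0.5122261 ,  0.25258043]), 'tcp_rot': array([-1.79923587e+02,  8.72058838e-04,  2.13047121e+01]), 'wrist_force': array([-1.63518973, -0.44671319, -0.41964204]), 'torque': array([-0.02507707,  0.02383949, -0.05820298]), 'opening': 0.08534416852032528}
scene {'fx': 426.73701951188866, 'fy': 426.73701951188866, 'cx': 286.9193764441425, 'cy': 210.49180440550805, 'extrinsics': array([[ 0.7324123 , -0.68035726,  0.02619579, -0.60025581],
       [-0.26583328, -0.32116967, -0.90894593,  0.08506066],
       [ 0.62682126,  0.65875947, -0.41609022,  0.8193236 ],
       [ 0.        ,  0.        ,  0.        ,  1.        ]])}
top {'fx': 395.0387550716196, 'fy': 395.0387550716196, 'cx': 277.5427351353642, 'cy': 206.05268117437134, 'extrinsics': array([[-0.00992684, -0.99943059,  0.03224836, -0.34040969],
       [-0.99294798,  0.00604218, -0.11839679,  0.5012534 ],
       [ 0.11813452, -0.03319625, -0.99244256,  0.8270066 ],
       [ 0.        ,  0.        ,  0.        ,  1.        ]])}
{'fx': 356.887987181337, 'fy': 356.887987181337, 'cx': 280.104847182819, 'cy': 207.2212156978075, 'mount': array([[ 1.71933768e-03, -9.55387115e-01, -2.95351494e-01,
         7.51374474e-02],
       [ 9.99998269e-01,  1.85251054e-03, -1.71084271e-04,
         4.04709834e-05],
       [ 7.10593465e-04, -2.95350689e-01,  9.55388646e-01,
        -1.19008950e-01],
       [ 0.00000000e+00,  0.00000000e+00,  0.00000000e+00,
         1.00000000e+00]])}
```

View pics/scene0.png

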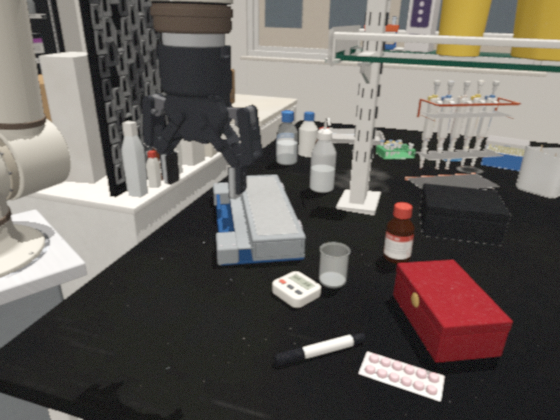

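View pics/top0.png

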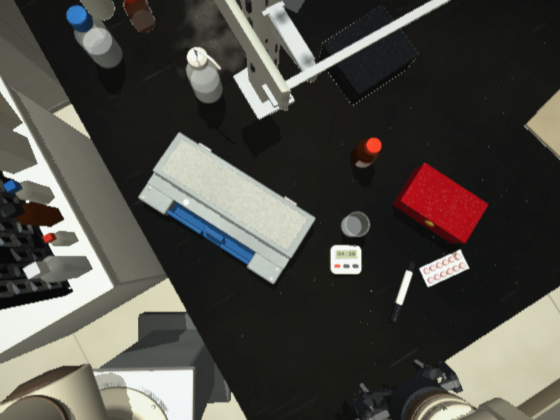

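The top view shows the case from about (140,195) to (315,215), with its front facing down-left. The strip runs from about (168,207) to (252,258), and the white dot is near (186,203). I'll zoom in and measure.

```bash
cat > h.py <<'E'
import numpy as np
from workcell import monitor, eyes
def ray(P,u,v,z):
    E=P["extrinsics"];R=E[:3,:3];t=E[:3,3];c=-R.T@t
    d=R.T@np.array([(u-P["cx"])/P["fx"],(v-P["cy"])/P["fy"],1]); return c+d*(z-c[2])/d[2]
E
python3 - <<'E'
from h import *
import cv2
d=np.load("top0.npz"); p=d["p"]; c=p[120:300,125:325][:,:,::-1]
cv2.imwrite("pics/zoom0.png",cv2.resize(c,None,fx=4,fy=3.3333*1.0,interpolation=cv2.INTER_CUBIC) if 0 else cv2.resize(c[:150],(800,600),interpolation=cv2.INTER_CUBIC))
c=p[180:290,130:280][:,:,::-1]
cv2.imwrite("pics/zoom1.png",cv2.resize(c,(750,550),interpolation=cv2.INTER_CUBIC))
E
```

```text
(no output)
```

View pics/zoom1.png

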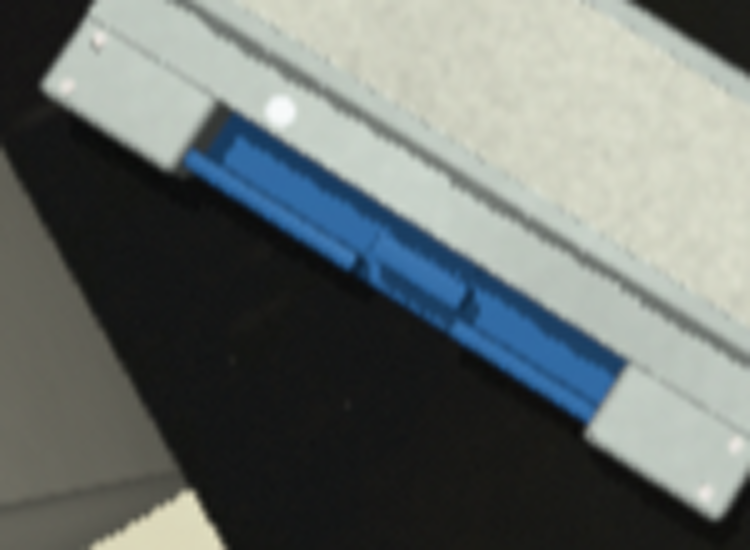

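View pics/zoom0.png

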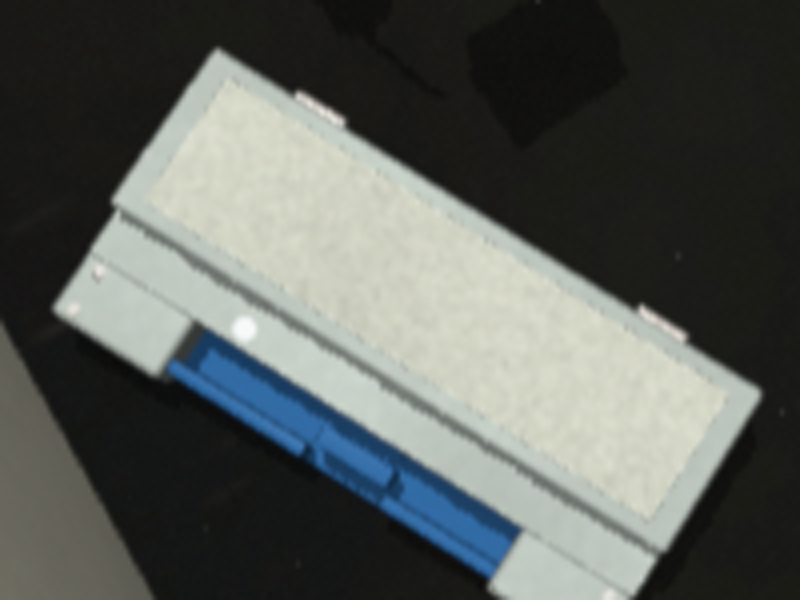

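Zoom1 shows the end-block corners at (40,88), (715,522), (180,172) and (587,437), and the dot at (281,111). The notch shadow spans about (365,265) to (460,320). Zoom0 shows the lid corners at (217,48), (113,200), (665,552) and (760,393).

```bash
python3 - <<'E'
from h import *
P=eyes.camera_params("top")
z1=lambda u,v:((u+.5)/5+130-.5,(v+.5)/5+180-.5)
z0=lambda u,v:((u+.5)/4+125-.5,(v+.5)/4+120-.5)
# case: x front block = -0.0835? local coordinates
pts=[]
for (u,v),z in [(z1(40,88),.036),(z1(180,172),.036),(z1(587,437),.036),(z1(715,522),.036),(z1(281,111),.036),(z0(217,48),.052),(z0(113,200),.052),(z0(665,552),.052),(z0(760,393),.052),(z1(365,265),.032),(z1(455,325),.032),(z1(187,160),.032),(z1(590,425),.032)]:
    w=ray(P,u,v,z); pts.append(w); print(np.round((u,v),1),w.round(4))
pts=np.array(pts)
# local y of: block outer L .175, inner .105, -.105,-.175 ; lid corners .176
# lid rear corner x: +.082 ; front .082-.102=-.02
# strip face local x: front overall -.0835 = block front? strip = -.0775
xf=-.0835
L=np.array([[xf,.175],[xf,.105],[xf,-.105],[xf,-.175],[.082,.176],[-.02,.176],[-.02,-.176],[.082,-.176]])
W=pts[[0,1,2,3,5,6,7,8],:2]
lc,wc=L.mean(0),W.mean(0); H=(L-lc).T@(W-wc); a=np.arctan2(H[0,1]-H[1,0],H[0,0]+H[1,1])
R=np.array([[np.cos(a),-np.sin(a)],[np.sin(a),np.cos(a)]]); t=wc-R@lc
print("yaw",np.degrees(a),"origin",t); print(((W-(L@R.T+t))*1000).round(1))
print("local of all",((pts[:,:2]-t)@R).round(4).tolist())
np.savez("pose.npz",R=R,t=t)
for n,l in dict(start=(-.0775,.08),mid=(-.0775,0)).items(): print(n,R@l+t)
E
```

```text
[137.6 197.2] [ 0.5195 -0.0419  0.036 ]
[165.6 214. ] [ 0.4826 -0.1027  0.036 ]
[247. 267.] [ 0.3677 -0.2778  0.036 ]
[272.6 284. ] [ 0.3313 -0.3322  0.036 ]
[185.8 201.8] [ 0.5089 -0.1455  0.036 ]
[178.9 131.6] [ 0.6606 -0.1311  0.052 ]
[152.9 169.6] [ 0.5767 -0.0775  0.052 ]
[290.9 257.6] [ 0.3868 -0.3709  0.052 ]
[314.6 217.9] [ 0.4706 -0.423   0.052 ]
[202.6 232.6] [ 0.4421 -0.1819  0.032 ]
[220.6 244.6] [ 0.416  -0.2209  0.032 ]
[167.  211.6] [ 0.4882 -0.1046  0.032 ]
[247.6 264.6] [ 0.3726 -0.2789  0.032 ]
yaw -32.89187605147187 origin [ 0.49651914 -0.23389524]
[[-1.9 -0.3]
 [-0.8 -2.4]
 [-1.7 -1.1]
 [-0.1  3.3]
 [-0.4 -0.5]
 [ 1.4 -2.2]
 [ 2.6 -0.1]
 [ 0.8  3.2]]
local of all [[-0.0849, 0.1737], [-0.0829, 0.1026], [-0.0843, -0.1068], [-0.0854, -0.1723], [-0.0376, 0.0809], [0.0819, 0.1754], [-0.0176, 0.1749], [-0.0177, -0.1746], [0.0809, -0.1729], [-0.0739, 0.0141], [-0.0747, -0.0328], [-0.0771, 0.104], [-0.0796, -0.1051]]
start [ 0.47488707 -0.1246327 ]
mid [ 0.43144263 -0.19180845]
```

The pose fits to about 2 mm: yaw -32.9°, strip middle (0.431,-0.192), dot at local (-0.0376, 0.081), which agrees with the description. I'll shut the fingers and go above a point in front of the dot.

Request:
drive_tool([
  [0,[0.0235,0.041,0],-5.42],
  [0,[0.0235,0.041,0],-5.42],
  [0,[0.0235,0.041,0],-5.42],
  [0,[0.0235,0.041,0],-5.42],
  [0,[0.0235,0.041,0],-5.42],
  [0,[0.0235,0.041,0],-5.42],
  [0,[0.0235,0.041,0],-5.42],
  [0,[0.0235,0.041,0],-5.42],
  [0,[0.0235,0.041,0],-5.42],
  [0,[0.0235,0.041,0],-5.42],
], grip_force=20)

```text
time: 1.35
ee_pos: [0.3967, -0.1802, 0.253]
tcp_rot: [-176.2, 0.1, -26.6]
wrist_force: [0.3, 0.4, 0.4]
opening: -0.0002
```

Request:
drive_tool([
  [0,[0,0,0],0],
  [0,[0,0,0],0],
])

```text
time: 1.6
ee_pos: [0.3959, -0.1816, 0.2532]
tcp_rot: [-176.3, 0.1, -26.8]
wrist_force: [-0.2, -0.7, 0.5]
opening: -0.0002
```

```bash
cat >> h.py <<'E'
def loc(w):
    d=np.load("pose.npz"); return (np.asarray(w)[:2]-d["t"])@d["R"]
def st():
    d=np.load("pose.npz");o=monitor.get_obs();f=o["wrist_force"]
    print("t",round(o["time"],2),"pos",o["ee_pos"].round(4),"rot",o["tcp_rot"].round(1),"loc",loc(o["ee_pos"]).round(4),"Floc",(f[:2]@d["R"]).round(2),f[2].round(2),"open",round(o["opening"],4)); return o
E
python3 - <<'E'
from h import *; import cv2
o=st(); p,d=eyes.camera("wrist"); cv2.imwrite("pics/w1.png",p[:,:,::-1])
p,d=eyes.camera("scene"); cv2.imwrite("pics/s1.png",p[:,:,::-1])
E
```

```text
t 1.6 pos [ 0.3959 -0.1816  0.2532] rot [-1.763e+02  1.000e-01 -2.680e+01] loc [-0.1129 -0.0108] Floc [ 0.24 -0.68] 0.52 open -0.0002
```

View pics/w1.png

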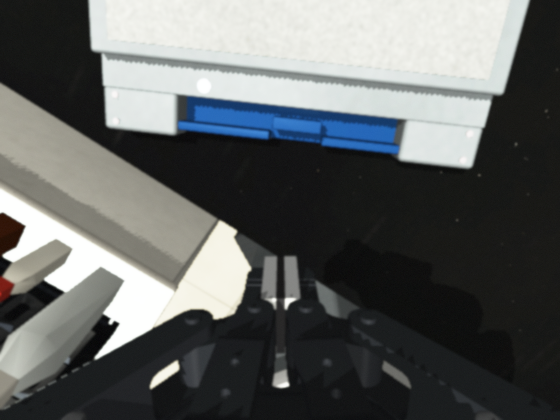

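View pics/s1.png

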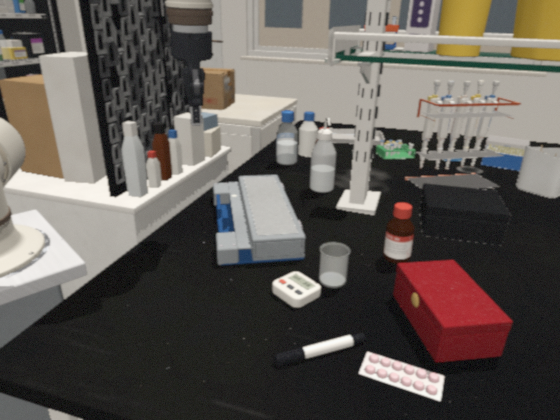

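The arm fell short of the commanded shift and has tilted about 4° in roll. I'll check the joints.

```bash
python3 - <<'E'
from h import *
o=st(); print(o["q"].round(2))
E
```

```text
t 1.7 pos [ 0.396  -0.1816  0.2532] rot [-1.763e+02  1.000e-01 -2.680e+01] loc [-0.1129 -0.0107] Floc [ 0.16 -0.82] 0.35 open 0.0001
[-26.87 -10.52  -4.88  95.75   3.7  179.94]
```

Request:
drive_tool([
  [0,[0.01,0.02,0],-1.5],
  [0,[0.01,0.02,0],-1.5],
  [0,[0,0,0],0],
])

```text
time: 2.08
ee_pos: [0.3982, -0.1765, 0.2533]
tcp_rot: [-174.6, 0.1, -27.1]
wrist_force: [-0.7, 0.7, 0.9]
opening: 0.0002
```

```bash
python3 - <<'E'
from h import *
o=st(); print(o["q"].round(2))
E
```

```text
t 2.08 pos [ 0.3982 -0.1765  0.2533] rot [-1.746e+02  1.000e-01 -2.710e+01] loc [-0.1138 -0.0052] Floc [-0.96  0.26] 0.94 open 0.0002
[-27.16 -10.58  -4.99  95.71   5.4  179.94]
```

Joint 6 has reached its 180° limit. The same jaw direction at yaw 147.1° (a half turn) is in range, so I'll turn the other way.

Request:
drive_tool([
  [0,[0,0,0],10],
  [0,[0,0,0],10],
  [0,[0,0,0],10],
  [0,[0,0,0],10],
  [0,[0,0,0],10],
  [0,[0,0,0],10],
  [0,[0,0,0],10],
  [0,[0,0,0],10],
  [0,[0,0,0],10],
  [0,[0,0,0],10],
])

```text
time: 3.32
ee_pos: [0.3982, -0.1766, 0.2532]
tcp_rot: [-174.6, 0.1, 73.2]
wrist_force: [0.1, -0.0, -0.6]
opening: 0.0003
```

```bash
python3 - <<'E'
from h import *
o=st(); print(o["q"].round(2))
E
```

```text
t 3.33 pos [ 0.3982 -0.1766  0.2532] rot [-1.746e+02  1.000e-01  7.320e+01] loc [-0.1136 -0.0052] Floc [0.07 0.03] -0.59 open 0.0003
[-23.46  -5.49  -0.56 100.27  -0.75  83.35]
```

The 5.4° tilt carried over, but at yaw 147° it only leans the fingers along the strip: about 2 mm at the tip, with depth unaffected. I'll continue to the start pose.

Request:
drive_tool([
  [0,[0.0048,0.0096,0],9.24],
  [0,[0.0048,0.0096,0],9.24],
  [0,[0.0048,0.0096,0],9.24],
  [0,[0.0048,0.0096,0],9.24],
  [0,[0.0048,0.0096,0],9.24],
  [0,[0.0048,0.0096,0],9.24],
  [0,[0.0048,0.0096,0],9.24],
  [0,[0.0048,0.0096,0],9.24],
  [0,[0,0,-0.05],0],
  [0,[0,0,0],0],
])

```text
time: 4.58
ee_pos: [0.4349, -0.0993, 0.2004]
tcp_rot: [-174.5, -0.2, 146.8]
wrist_force: [-0.0, -0.4, 1.4]
opening: 0.0001
```

```bash
python3 - <<'E'
from h import *; import cv2
o=st(); print(o["q"].round(2))
p,d=eyes.camera("wrist"); cv2.imwrite("pics/w2.png",p[:,:,::-1])
E
```

```text
t 4.58 pos [ 0.4349 -0.0993  0.2004] rot [-174.5   -0.2  146.8] loc [-0.1248  0.0796] Floc [ 0.2  -0.36] 1.36 open 0.0001
[-9.92 -7.79 -8.45 91.7  -4.99 23.35]
```

View pics/w2.png

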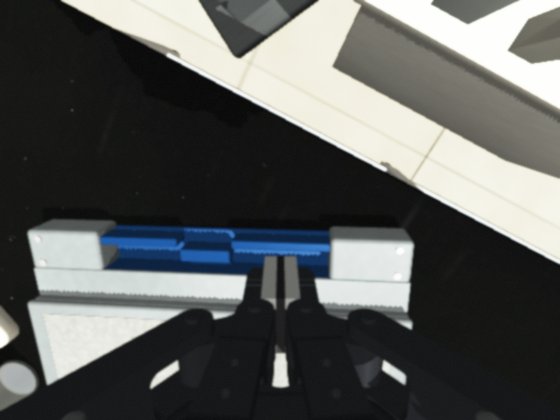

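The wrist view shows the case level below the shut fingers, with its front edge at row ~230 and the notch around columns 183–233. I'll descend in front of the strip.

Request:
drive_tool([
  [0,[0,0,-0.03],0],
  [0,[0,0,-0.03],0],
  [0,[0,0,-0.03],0],
  [0,[0,0,-0.03],0],
  [0,[0,0,-0.02],0],
  [0,[0,0,-0.014],0],
  [0,[0,0,-0.01],0],
  [0,[0,0,0],0],
  [0,[0,0,0],0],
])

```text
time: 5.75
ee_pos: [0.4371, -0.0998, 0.0401]
tcp_rot: [-174.6, 0.2, 146.8]
wrist_force: [0.9, -0.3, -0.9]
opening: -0.0001
```

```bash
python3 - <<'E'
from h import *; import cv2
o=st(); print(o["q"].round(2))
p,d=eyes.camera("wrist"); cv2.imwrite("pics/w3.png",p[:,:,::-1])
p,d=eyes.camera("scene"); cv2.imwrite("pics/s3.png",cv2.resize(p[100:290,150:400,::-1],(750,570)))
E
```

```text
t 5.75 pos [ 0.4371 -0.0998  0.0401] rot [-174.6    0.2  146.8] loc [-0.1227  0.0803] Floc [0.89 0.22] -0.95 open -0.0001
[ -9.94  -5.65 -24.33  73.29  -4.99  23.34]
```

View pics/w3.png

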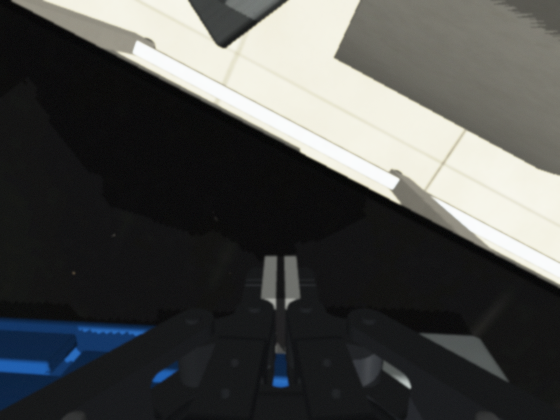

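View pics/s3.png

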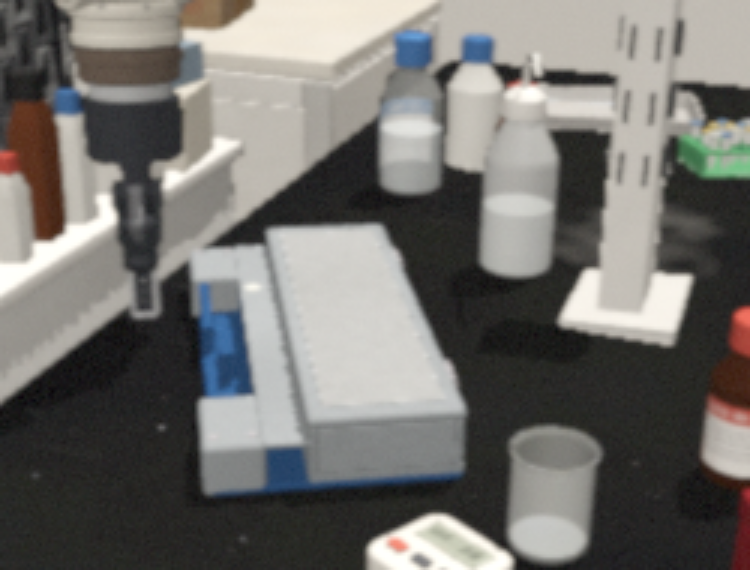

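The fingers are about 34 mm in front of the strip by the dot and clear of the left block. I'll lower 3 mm and advance 26 mm.

Request:
drive_tool([
  [0,[0,0,-0.003],0],
  [0,[0.0084,-0.0054,0],0],
  [0,[0.0084,-0.0054,0],0],
  [0,[0.005,-0.0033,0],0],
  [0,[0,0,0],0],
  [0,[0,0,0],0],
])

```text
time: 6.6
ee_pos: [0.4582, -0.1138, 0.0361]
tcp_rot: [-174.6, 0.1, 146.8]
wrist_force: [-0.2, -0.1, -0.5]
opening: 0.0002
```

```bash
python3 - <<'E'
from h import *; import cv2
o=st()
p,d=eyes.camera("wrist"); cv2.imwrite("pics/w4.png",p[:,:,::-1])
p,d=eyes.camera("top"); cv2.imwrite("pics/t4.png",cv2.resize(p[160:310,120:320,::-1],(800,600)))
st()
E
```

```text
t 6.6 pos [ 0.4582 -0.1138  0.0361] rot [-1.746e+02  1.000e-01  1.468e+02] loc [-0.0974  0.0801] Floc [-0.17 -0.17] -0.53 open 0.0002
t 6.7 pos [ 0.4582 -0.1137  0.0363] rot [-1.746e+02  1.000e-01  1.468e+02] loc [-0.0974  0.0801] Floc [ 0.14 -0.24] 0.26 open -0.0
```

View pics/t4.png

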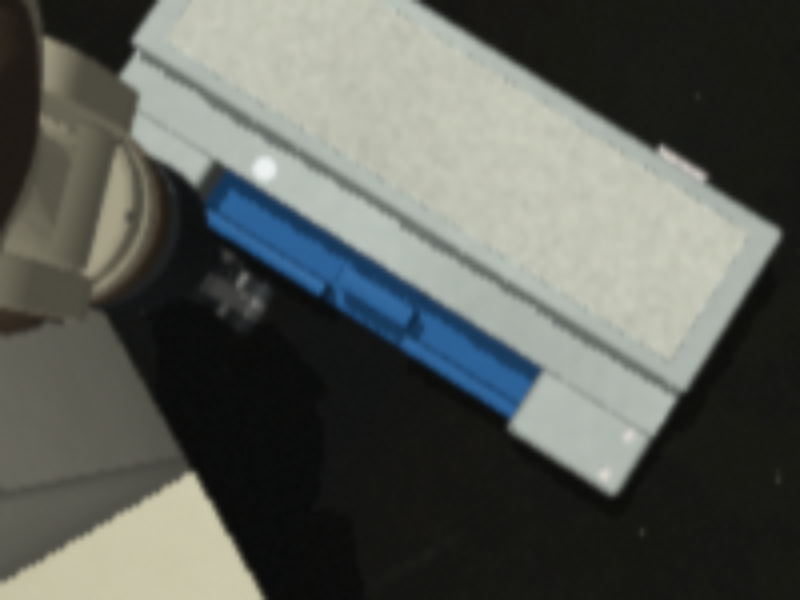

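The fingers are just short of the strip with no force on them. Next come small advances: 5 mm, then 2 mm at a time.

Request:
drive_tool([
  [0,[0.0042,-0.0027,0],0],
  [0,[0,0,0],0],
  [0,[0,0,0],0],
])

```text
time: 7.08
ee_pos: [0.4626, -0.1165, 0.0363]
tcp_rot: [-174.6, 0.1, 146.8]
wrist_force: [-0.0, 0.7, 0.6]
opening: -0.0002
```

Request:
drive_tool([
  [0,[0.0017,-0.0011,0],0],
  [0,[0,0,0],0],
  [0,[0,0,0],0],
])

```text
time: 7.45
ee_pos: [0.4642, -0.1176, 0.0363]
tcp_rot: [-174.6, 0.1, 146.8]
wrist_force: [-1.6, 0.9, 0.3]
opening: 0.0
```

Request:
drive_tool([
  [0,[0.0017,-0.0011,0],0],
  [0,[0,0,0],0],
  [0,[0,0,0],0],
])

```text
time: 7.82
ee_pos: [0.4659, -0.1187, 0.0362]
tcp_rot: [-174.6, 0.1, 146.8]
wrist_force: [-2.3, 1.2, 0.5]
opening: -0.0001
```

```bash
python3 - <<'E'
from h import *
st()
E
```

```text
t 7.83 pos [ 0.4659 -0.1187  0.0362] rot [-1.746e+02  1.000e-01  1.468e+02] loc [-0.0883  0.0801] Floc [-2.56 -0.25] 0.53 open -0.0001
```

Contact was felt at local TCP x ≈ -0.0905, and the push is now about 2.5 mm deep. I'll press 1.5 mm more and read again.

Request:
drive_tool([
  [0,[0.0013,-0.0008,0],0],
  [0,[0,0,0],0],
  [0,[0,0,0],0],
])

```text
time: 8.2
ee_pos: [0.4672, -0.1195, 0.0362]
tcp_rot: [-174.6, 0.1, 146.8]
wrist_force: [-2.9, 2.4, 2.1]
opening: 0.0004
```

```bash
python3 - <<'E'
from h import *; import cv2
st()
for i in range(3):
  p,d=eyes.camera("top"); st()
cv2.imwrite("pics/t5.png",cv2.resize(p[160:310,120:320,::-1],(800,600)))
E
```

```text
t 8.2 pos [ 0.4672 -0.1195  0.0362] rot [-1.746e+02  1.000e-01  1.468e+02] loc [-0.0868  0.0802] Floc [-3.75  0.42] 2.06 open 0.0004
t 8.25 pos [ 0.4672 -0.1195  0.0362] rot [-1.746e+02  1.000e-01  1.468e+02] loc [-0.0868  0.0802] Floc [-2.81  0.17] 0.66 open -0.0004
t 8.3 pos [ 0.4672 -0.1195  0.0363] rot [-1.746e+02  1.000e-01  1.468e+02] loc [-0.0867  0.0801] Floc [-4.06  0.84] 1.72 open -0.0002
t 8.35 pos [ 0.4672 -0.1195  0.0362] rot [-1.746e+02  1.000e-01  1.468e+02] loc [-0.0867  0.0802] Floc [-3.75  0.03] 1.96 open -0.0003
```

The push averages 3.6 N, about 3.7 mm, which counts as light. I'll slide away from the dot.

Request:
drive_tool([
  [0,[-0.0027,-0.0042,0],0],
  [0,[-0.0027,-0.0042,0],0],
  [0,[-0.0027,-0.0042,0],0],
  [0,[-0.0027,-0.0042,0],0],
  [0,[-0.0027,-0.0042,0],0],
])

```text
time: 8.98
ee_pos: [0.4536, -0.1409, 0.0363]
tcp_rot: [-174.6, 0.1, 146.8]
wrist_force: [-1.9, 4.5, 0.9]
opening: 0.0002
```

```bash
python3 - <<'E'
from h import *
st()
E
```

```text
t 8.97 pos [ 0.4536 -0.1409  0.0363] rot [-1.746e+02  1.000e-01  1.468e+02] loc [-0.0866  0.0548] Floc [-4.    2.76] 0.95 open 0.0002
```

Request:
drive_tool([
  [0,[-0.0027,-0.0042,0],0],
  [0,[-0.0027,-0.0042,0],0],
  [0,[-0.0027,-0.0042,0],0],
  [0,[-0.0027,-0.0042,0],0],
  [0,[-0.0027,-0.0042,0],0],
])

```text
time: 9.6
ee_pos: [0.4401, -0.1618, 0.0363]
tcp_rot: [-174.6, 0.1, 146.8]
wrist_force: [-2.2, 4.6, 0.6]
opening: 0.0001
```

```bash
python3 - <<'E'
from h import *
st()
E
```

```text
t 9.6 pos [ 0.4401 -0.1618  0.0363] rot [-1.746e+02  1.000e-01  1.468e+02] loc [-0.0865  0.0299] Floc [-4.31  2.7 ] 0.63 open 0.0001
```

The push is steady at 4.0–4.3 N, with 2.7 N of friction along the strip. I'll ease it 0.4 mm and continue in finer steps.

Request:
drive_tool([
  [0,[-0.003,-0.004,0],0],
  [0,[-0.0022,-0.0034,0],0],
  [0,[-0.0022,-0.0034,0],0],
  [0,[-0.0022,-0.0034,0],0],
])

```text
time: 10.1
ee_pos: [0.4306, -0.176, 0.0363]
tcp_rot: [-174.6, 0.1, 146.8]
wrist_force: [-0.6, 3.9, -0.1]
opening: 0.0001
```

```bash
python3 - <<'E'
from h import *
st()
E
```

```text
t 10.1 pos [ 0.4306 -0.176   0.0363] rot [-1.746e+02  1.000e-01  1.468e+02] loc [-0.0868  0.0128] Floc [-2.64  2.97] -0.1 open 0.0001
```

Request:
drive_tool([
  [0,[-0.0016,-0.0025,0],0],
  [0,[-0.0016,-0.0025,0],0],
])

```text
time: 10.35
ee_pos: [0.4277, -0.1812, 0.0364]
tcp_rot: [-174.6, 0.2, 146.8]
wrist_force: [0.3, 0.1, -0.1]
opening: 0.0001
```

Request:
drive_tool([
  [0,[-0.0016,-0.0025,0],0],
  [0,[-0.0016,-0.0025,0],0],
])

```text
time: 10.6
ee_pos: [0.4243, -0.186, 0.0363]
tcp_rot: [-174.6, 0.1, 146.8]
wrist_force: [-0.0, 0.1, 0.6]
opening: -0.0002
```

```bash
python3 - <<'E'
from h import *
st()
E
```

```text
t 10.6 pos [ 0.4243 -0.186   0.0363] rot [-1.746e+02  1.000e-01  1.468e+02] loc [-0.0867  0.001 ] Floc [-0.09  0.08] 0.59 open -0.0002
```

The force fell to zero between y = 0.013 and 0.007, so the fingertip is in the notch. That agrees with the image (centre ≈ -0.010). I'll centre it, then move in to the key.

Request:
drive_tool([
  [0,[-0.0016,-0.0025,0],0],
  [0,[-0.0016,-0.0025,0],0],
  [0,[0.0017,-0.0011,0],0],
  [0,[0.0017,-0.0011,0],0],
  [0,[0,0,0],0],
])

```text
time: 11.22
ee_pos: [0.4247, -0.193, 0.0363]
tcp_rot: [-174.6, 0.1, 146.8]
wrist_force: [0.4, 0.6, -0.5]
opening: 0.0004
```

```bash
python3 - <<'E'
from h import *
st()
E
```

```text
t 11.22 pos [ 0.4247 -0.193   0.0363] rot [-1.746e+02  1.000e-01  1.468e+02] loc [-0.0825 -0.0046] Floc [0.05 0.69] -0.52 open 0.0004
```

Request:
drive_tool([
  [0,[0.0017,-0.0011,0],0],
  [0,[0.0017,-0.0011,0],0],
  [0,[0,0,0],0],
])

```text
time: 11.6
ee_pos: [0.4274, -0.1948, 0.0362]
tcp_rot: [-174.6, 0.0, 146.8]
wrist_force: [-3.7, 3.1, 3.2]
opening: 0.0
```

```bash
python3 - <<'E'
from h import *
st()
E
```

```text
t 11.6 pos [ 0.4274 -0.1948  0.0362] rot [-174.6    0.   146.8] loc [-0.0793 -0.0047] Floc [-4.76  0.56] 3.19 open 0.0
```

The key was felt at local x ≈ -0.0797, as expected. I'll press on in 2 mm steps; home should be near -0.072.

Request:
drive_tool([
  [0,[0.0017,-0.0011,0],0],
  [0,[0.0017,-0.0011,0],0],
  [0,[0,0,0],0],
])

```text
time: 11.98
ee_pos: [0.4309, -0.197, 0.0362]
tcp_rot: [-174.6, 0.0, 146.8]
wrist_force: [-3.8, 2.9, 3.5]
opening: 0.0002
```

Request:
drive_tool([
  [0,[0.0017,-0.0011,0],0],
  [0,[0,0,0],0],
])

```text
time: 12.22
ee_pos: [0.4325, -0.198, 0.0362]
tcp_rot: [-174.6, 0.0, 146.8]
wrist_force: [-3.5, 3.5, 4.1]
opening: -0.0002
```

```bash
python3 - <<'E'
from h import *
st()
E
```

```text
t 12.22 pos [ 0.4325 -0.198   0.0362] rot [-174.6    0.   146.8] loc [-0.0732 -0.0046] Floc [-4.87  1.  ] 4.11 open -0.0002
```

Request:
drive_tool([
  [0,[0.0012,-0.0008,0],0],
  [0,[0,0,0],0],
])

```text
time: 12.48
ee_pos: [0.4334, -0.1986, 0.0361]
tcp_rot: [-174.6, -0.0, 146.8]
wrist_force: [-5.9, 5.7, 4.6]
opening: 0.0003
```

```bash
python3 - <<'E'
from h import *
st()
E
```

```text
t 12.47 pos [ 0.4334 -0.1986  0.0361] rot [-174.6   -0.   146.8] loc [-0.0721 -0.0047] Floc [-8.03  1.58] 4.63 open 0.0003
```

Request:
drive_tool([
  [0,[0.0008,-0.0005,0],0],
  [0,[0,0,0],0],
])

```text
time: 12.72
ee_pos: [0.4335, -0.1987, 0.0361]
tcp_rot: [-174.6, -0.1, 146.8]
wrist_force: [-9.8, 7.5, 9.4]
opening: -0.0
```

```bash
python3 - <<'E'
from h import *; import cv2
st()
p,d=eyes.camera("scene"); cv2.imwrite("pics/s6.png",cv2.resize(p[100:290,150:400,::-1],(750,570)))
st()
E
```

```text
t 12.72 pos [ 0.4335 -0.1987  0.0361] rot [-1.746e+02 -1.000e-01  1.468e+02] loc [-0.0721 -0.0047] Floc [-12.35   0.98] 9.38 open -0.0
t 12.78 pos [ 0.4335 -0.1987  0.036 ] rot [-1.746e+02 -1.000e-01  1.468e+02] loc [-0.0721 -0.0047] Floc [-12.15   0.87] 7.72 open 0.0001
```

View pics/s6.png

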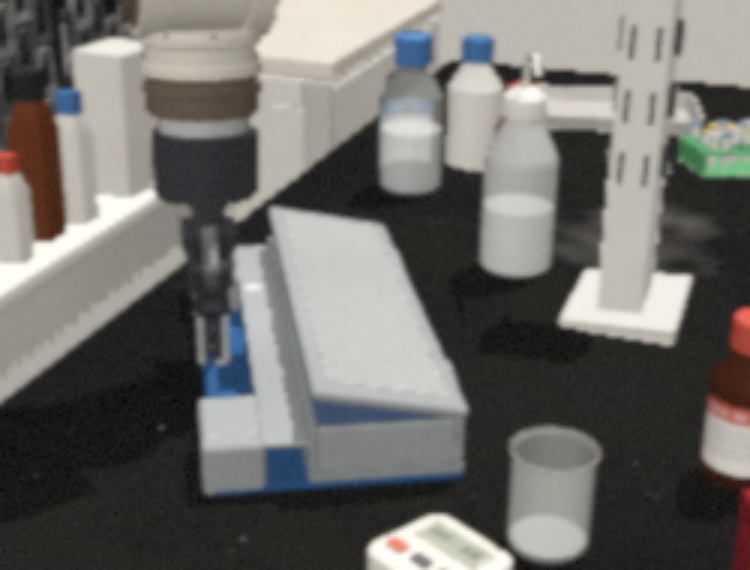

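The position stopped at -0.0721 while the force rose to 12 N, so the key is home, and the lid is visibly ajar. I'll draw straight back out and then lift.

Request:
drive_tool([
  [0,[-0.0042,0.0027,0],0],
  [0,[-0.0084,0.0054,0],0],
  [0,[-0.0126,0.0081,0],0],
  [0,[-0.0168,0.0109,0],0],
  [0,[-0.0168,0.0109,0],0],
  [0,[0,0,0.04],0],
  [0,[0,0,0.05],0],
  [0,[0,0,0.05],0],
  [0,[0,0,0.02],0],
  [0,[0,0,0],0],
])

```text
time: 14.02
ee_pos: [0.3763, -0.1617, 0.1975]
tcp_rot: [-174.7, 0.3, 146.8]
wrist_force: [1.2, 0.1, 0.3]
opening: 0.0001
```

```bash
python3 - <<'E'
from h import *; import cv2
st()
p,d=eyes.camera("scene"); cv2.imwrite("pics/s7.png",p[:,:,::-1])
p,d=eyes.camera("top"); cv2.imwrite("pics/t7.png",p[:,:,::-1])
P=eyes.camera_params("top"); E=P["extrinsics"]; R=np.load("pose.npz")
# lid front-edge height from depth at several local points
for lx in (-.015,.0,.03,.06):
  for ly in (-.1,0,.1):
    w=np.r_[R["R"]@[lx,ly]+R["t"],.06]; c=E[:3,:3]@w+E[:3,3]; u=int(round(P["fx"]*c[0]/c[2]+P["cx"]));v=int(round(P["fy"]*c[1]/c[2]+P["cy"]))
    z=d[v,u]; cc=np.array([(u-P["cx"])/P["fx"]*z,(v-P["cy"])/P["fy"]*z,z]); ww=E[:3,:3].T@(cc-E[:3,3]); print(lx,ly,loc(ww).round(3),ww[2].round(4))
E
```

```text
t 14.03 pos [ 0.3763 -0.1617  0.1975] rot [-174.7    0.3  146.8] loc [-0.1401 -0.0046] Floc [0.97 0.77] 0.25 open 0.0001
-0.015 -0.1 [-0.014 -0.1  ] 0.0713
-0.015 0 [-0.015 -0.003] 0.0732
-0.015 0.1 [-0.016  0.097] 0.0706
0.0 -0.1 [ 0.001 -0.101] 0.0693
0.0 0 [-0.    -0.002] 0.0675
0.0 0.1 [-0.001  0.097] 0.0689
0.03 -0.1 [ 0.03  -0.099] 0.0633
0.03 0 [0.03 0.  ] 0.0621
0.03 0.1 [0.03  0.099] 0.0629
0.06 -0.1 [ 0.061 -0.1  ] 0.0582
0.06 0 [0.061 0.001] 0.0559
0.06 0.1 [0.062 0.101] 0.0548
```

View pics/s7.png

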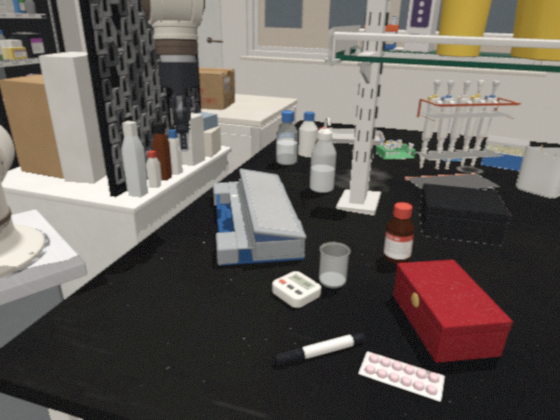

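View pics/t7.png

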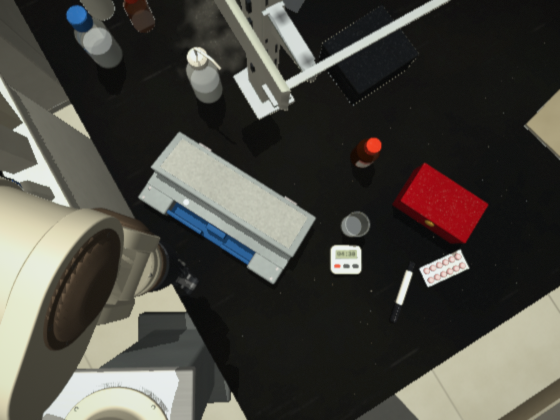

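The lid's front edge stands about 20 mm up (full tilt), the tool is clear, and the bystanders are at the same pixels as before: bottle (370,150), beaker (355,224), timer (346,260). I'm handing in.

```bash
python3 -c "
from workcell import job; print(job.job_done())"
```

```text
the job is handed in; nothing more can be done
None
```

The catch is open: the key went fully home, the lid popped ajar, and the arm is drawn back clear. I handed the job in at about 14 s.

- **Sweep:** I pressed the strip beside the white dot with about 3.6–4.3 N, which is roughly 4 to 5 mm by the spring figures. I slid toward -y until the force dropped to zero, between about 13 and 7 mm left of the middle of the case.
- **Key:** I centred the fingertip in the notch, met the key about 10 mm behind the strip face, and pressed it about 8 mm. There it stopped moving and the force rose to 12 N, so I took it as home.
- **Last checks:** Depth readings put the lid's front edge near 72 mm, about 20 mm up, which matches full tilt. The wrist force was back within noise. The bottle, beaker and timer had not visibly moved in the top view.

**What did not go to plan:** joint 6 reached its range limit (180°) on the first approach. That left the tool leaning 5.4° along the strip for the rest of the job. I turned it half round to get back in range, and the lean did not affect the pressing depth. The case pose from the images was also about 2 mm off in depth, so I worked from the felt contact instead.

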